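Raise a sample tube to the reader with the cam lever

ROBOT

A 7-joint arm with a two-finger parallel gripper is mounted at the origin on the work surface. World frame = base frame: x ahead of the robot, y to its left, z up, the work surface at z = 0. Lengths are in m, angles in rad, forces in N, time in s.
With the tool pointing down it reaches from about 0.4 to 0.9 m from the base axis. Payload 5.5 kg.
Tool frame: the origin (TCP) lies on the centre line of the jaws, within the pads' length; the fingertips stand 19 mm ahead of it and the grasp point (between the pads) is the TCP; z points along the fingers, y is the direction in which the jaws open and shut (so a half turn about z gives the same grasp; the last joint's range is limited). The gripper opens to 85 mm and grips with 20 to 120 N. Pads are 22 mm wide; open, the fingers measure 114 mm over their backs; the gripper's body (76 mm by 85 mm) begins 54 mm behind the grasp point. The pads swing forward as they close: fully open they stand 13 mm farther back than shut.
Start: joints at [1.458, 0.501, -0.427, 1.55, 0.221, 1.138, -0.21], TCP at [0.239, -0.605, 0.25] pointing down, gripper open.
Joint ranges: [-2.88, 2.88], [-0.31, 2.03], [-1.54, 1.56], [0.2, 2.42], [-1.41, 4.55], [0.19, 2.02], [-2.57, 2.57]. Speed limits (rad/s): [2.57, 2.57, 3.14, 3.14, 3.14, 3.14, 3.14].

INTERFACE

Orientations are given as a unit quaternion [x, y, z, w].
In Python, from station import state, camera, close_job, cut_out gives the robot as it stands.
- The arm moves only by the tool play_rows, never from a script. Its argument "series" is a list that holds one entry, the list of rows, each a list of 7 numbers: the opening, from -1 (shut) to 1 (fully open), then the shift along the tool's x, y, z normalised to -1 to 1, where 1 is 0.25 m, then the turn, a rotation vector about the tool's x, y, z normalised to -1 to 1, where 1 is 90 degrees. A call has 1 to 20 rows; each row is the pose to reach, as a shift and turn from the pose commanded when the call began, along the tool's axes at that moment; what a row does not reach only later rows make up. A row lasts 1/12 s, in which the tool goes at most 41.7 mm and 7.16 degrees, less where a joint would pass 70% of its speed; a pose out of reach is approached as far as the arm can. A call with a number of a shift or a turn outside -1 to 1 is refused whole. A call with a gripper value outside its range is refused whole. The fingers move at their own pace and stop on an object; "squeeze" is the grip in N (left out, the last holds). Time passes only in rows, so rows that repeat a pose let the fingers close. It gives the time, the measured TCP pose, the force and the opening at its end, in the units of the state.
- state(): the state, without advancing time (a new reading comes with each control period).
- camera(name): name is "scene" or "top" or "wrist"; returns a dict with "pixels" (420x560x3 uint8, red, green, blue), "camera_matrix" (3x3 intrinsics, pixels), "world_from_camera" (4x4, takes a point from camera to world coordinates). Camera axes: x right, y down, z forward; pixel columns grow to the right and rows downward; lengths in m; the calibration is good to about 2 mm. The wrist camera is an equidistant fisheye: a pixel r from the principal point sees the ray r / f radians off the axis. A picture is of the moment at which its call begins. There is no depth.
- close_job(): hands the job in, once; it reports no verdict.
Trained networks look in a picture, given as the dict that the camera call returned (one of the last four; its "shot" number tells which), for a name from the list of things; names that differ only in an ending like _2 or _b are one class to them, and where a whole thing is asked for, a point or a joint stands for the part that bears it (a point fixed in the world has none). Each returns a list of dicts, best first, with "conf" (0 to 1); they miss things now and then, are a little off and sometimes report something else, mostly with a low value. They report only what shows in the picture. A call takes as long as a camera call.
- cut_out(picture, label): "region" (420x560 bool, what is visible of it) and "bbox" ([left, top, width, height] in pixels, round what is visible of it).
The state is a dict: "t": time; "joint_pos": joint angles; "qd": joint speeds; "tau": joint torques, N m; "tool_pos": TCP position; "eef_rot": TCP orientation; "contact_force": force on the tool from outside, world axes, zero at the start; "moment": the same for the moment, N m; "finger_gap": opening from 0.0 (shut) to 1.0 (fully open).
Only numpy, scipy, OpenCV 4.12 (cv2) and the standard library are available. Lean on these libraries where they do the work, as an engineer would, in place of code of your own. Each camera call takes 0.05 s, during which the arm holds its last target.

TASK

Take the orange-capped sample tube out of the blue rack, stand it upright right down in the white cup of the cam lift stand and let go of it. Then take the red handle and swing the cam lever up until the tube is at its highest point, and finish still holding the lever there: it springs back if released. Leave the blue-capped tubes, the beaker and the marker pen where they are.

Things in the scene. Friction and masses are not known exactly. Their poses are not given: they have to be found in the camera images.
- tube_orange: Loose sample tube, 116 mm tall, about 50 g: clear body 29 mm across (foot tapered to 22 mm), screw cap on top, orange, 34 mm across and 18 mm high (98 to 116 mm above the origin). Origin: centre of its underside, z along the tube. It starts upright in one of the three holes of the rack, any of them.
- tube_blue_a: Bystander: same tube with a blue cap, standing in another hole of the rack.
- tube_blue_b: Bystander: same tube with a blue cap, standing in another hole of the rack.
- rack: Fixed blue tube rack, a block 75 x 225 x 45 mm; three round holes in a row along its y at -75, 0 and +75 mm, 32.5 mm wide and 36 mm deep (hole floor 9 mm above the table). Origin: centre of its underside. Tube caps stand 107 to 125 mm above the table. Gripping along the rack's x keeps the fingers clear of the neighbours.
- stand: Fixed cam lift stand, placed and turned differently each time. Origin: on the table under the cam's pivot. Grey base plate: x -55 to 55, y -47 to 143 mm, 10 mm thick. White cup at y = +60. A guide column with a black reader head, 131 mm high, stands at y = 105 to 131, x -17 to 17. Lever and red handle are on the -y side.
- cup_floor (a point): Centre of the inner floor of the white lift cup, where the tube's underside belongs; 31 mm above the table at rest. The cup slides straight up and down and is raised up to 17 mm by the cam. Its bore is 33 mm wide, flaring to about 41 mm at the rim.
- cup_rim (a point): Centre of the cup's mouth, 54 mm above cup_floor, 85 mm above the table at rest.
- lever (a joint): Cam lever angle, rad. 0: at rest, leaning 1.2 rad from upright towards the stand's -x. Grows as the lever swings up and over towards the stand's +x. Highest lift at 1.2, lever straight up; past that the cup sinks again; end stop at 1.8. A spring always pulls it back to 0 (about 3 to 4 N at the handle near the top).
- cam_pivot (a point): Centre of the steel cam disc's pivot, a horizontal axis along the stand's y, 40 mm above the stand's origin. The disc is eccentric, 60 mm across; a brass roller on the cup's arm rides on it.
- handle_mid (a point): Middle of the red round grip on the lever's end, 18 mm in diameter, 72 mm long along the stand's y, free to spin, at y = -69 mm. Circles the pivot at 110 mm in the stand's x-z plane: 80 mm above the table, x = -103 at rest; 150 mm high, x = 0 at highest lift. Pinch from above, closing along the stand's x; the lever bar (7 mm thick) is at its +y end.
- beaker: Bystander: empty loose glass beaker, 68 mm wide, 85 mm high. Origin: centre of its underside.
- marker: Bystander: loose marker pen lying flat, 128 mm long (its x) and 15 mm thick, blue cap. Origin: centre of its underside.

How it is judged:
On the way, in this order (a step that is already met when the one before it is completed fails the run):
1. the orange-capped tube stands down in the lift cup, let go of, with the lever at rest (horizontal distance between tube_orange and cup_floor below 0.006 m and z of tube_orange in the frame of cup_floor between -0.004 and 0.006 m and angle between tube_orange's own z axis and vertical below 0.14 rad and contact force between the fingers and tube_orange below 0.2 N and linear speed of tube_orange below 0.03 m/s and value of joint lever below 0.3 rad), for 0.3 s.
2. the lever is held by its handle at highest lift with the tube in the cup (horizontal distance between tube_orange and cup_floor below 0.006 m and z of tube_orange in the frame of cup_floor between -0.004 and 0.006 m and angle between tube_orange's own z axis and vertical below 0.14 rad and value of joint lever between 1.03 and 1.37 rad and contact force between the fingers and lever above 1 N), for 0.5 s.
At the end, for the whole second after the job is handed in: Ends holding: lever still, within 0.17 rad of highest lift (1.03 to 1.37), fingers bearing on it with over 1 N; orange tube at rest in the cup, untouched, underside within 6 mm sideways and -4 to +6 mm in height of the cup floor, tilt under 0.14 rad (all of step 2 and velocity of joint lever between -0.15 and 0.15 rad/s and contact force between the fingers and tube_orange below 0.2 N and linear speed of tube_orange below 0.03 m/s); the arm keeps its last pose, push and grip.
It fails at once if a blue-capped tube is moved more than 40 mm or tipped over (distance of tube_blue_a from where it was at the start of the episode above 0.04 m or angle between tube_blue_a's own z axis and vertical above 0.5 rad).
It fails at once if the other blue-capped tube is moved more than 40 mm or tipped over (distance of tube_blue_b from where it was at the start of the episode above 0.04 m or angle between tube_blue_b's own z axis and vertical above 0.5 rad).
It fails at once if the beaker is moved more than 40 mm or tipped over (distance of beaker from where it was at the start of the episode above 0.04 m or angle between beaker's own z axis and vertical above 0.5 rad).
It fails at once if the marker pen is moved more than 40 mm or tipped over (distance of marker from where it was at the start of the episode above 0.04 m or angle between marker's own z axis and vertical above 0.5 rad).
It also fails if it takes over 54 s, if anything falls off the work surface, if the arm or the gripper's body presses on something with over 40 N, if the wrist force passes 120 N, or if a joint passes its speed limit or range.

## Working session

There is one attempt and no reset: what is moved stays moved. The work goes in short steps, Python scripts to look and compute and a tool call to move; the robot and the scene stay as the last step left them, time stands still between calls to the robot, and variables do not carry over. Pictures are saved under pics/ and viewed, and the job is handed in when it is done.

Besides the shell and the picture viewer there is one more tool, called after "Request:" by a JSON object that holds its "name" and its "arguments", one argument or row to a line. play_rows: Moves the arm, as the interface text tells. Its arguments: {"type":"object","properties":{"series":{"type":"array"},"squeeze":{"type":"number"}},"required":["series"]}

```bash
mkdir -p pics; ls; python3 - <<'E'
from station import state,camera,cut_out
import cv2,numpy as np,pickle
s=state();print({k:np.round(v,3) for k,v in s.items()})
d={}
for n in["scene","top"]:
    c=camera(n);d[n]=c
    cv2.imwrite(f"pics/{n}0.png",c["pixels"][:,:,::-1])
    print(n,c["camera_matrix"].round(1).tolist(),c["world_from_camera"].round(3).tolist())
    for l in["tube_orange","stand","rack","lever","cup_floor","handle_mid","beaker","marker","tube_blue_a"]:
        try: print(l,[(round(r["conf"],2),r["bbox"]) for r in cut_out(c,l)][:3])
        except Exception as e: print(l,e)
pickle.dump(d,open("d0.pkl","wb"))
E
```

```text
pics
{'t': np.float64(0.0), 'joint_pos': array([ 1.458,  0.502, -0.427,  1.551,  0.221,  1.138, -0.21 ]), 'qd': array([ 0.001, -0.   , -0.001,  0.002,  0.   , -0.001,  0.   ]), 'tau': array([ 0.0000e+00, -5.6951e+01, -5.8160e+00, -2.8094e+01,  1.1000e-02,
        1.2000e-02,  0.0000e+00]), 'tool_pos': array([ 0.238, -0.604,  0.249]), 'eef_rot': array([ 0.982,  0.187, -0.   , -0.001]), 'contact_force': array([-0.04 ,  0.495,  0.188]), 'moment': array([0.014, 0.029, 0.004]), 'finger_gap': np.float64(1.003)}
scene [[454.0, 0.0, 276.9], [0.0, 454.0, 203.2], [0.0, 0.0, 1.0]] [[0.866, 0.431, -0.252, 0.832], [0.499, -0.746, 0.44, -0.434], [0.001, -0.508, -0.862, 0.826], [0.0, 0.0, 0.0, 1.0]]
tube_orange [(0.8, [123.2, 315.6, 33.2, 31.2])]
stand [(0.84, [261.6, 55.5, 115.2, 107.5])]
rack [(0.62, [117.1, 246.2, 97.4, 126.9])]
lever [(0.85, [265.3, 103.0, 74.2, 38.1]), (0.72, [328.0, 88.0, 28.4, 27.0])]
cup_floor [(0.89, [329.5, 87.3, 24.7, 30.5])]
handle_mid [(0.81, [268.5, 102.0, 71.3, 39.6]), (0.47, [329.6, 84.1, 24.7, 35.0])]
beaker [(0.63, [331.0, 185.6, 39.9, 44.9])]
marker [(0.79, [181.4, 169.4, 46.9, 34.8])]
tube_blue_a [(0.89, [170.2, 237.3, 22.8, 32.8]), (0.78, [150.0, 278.1, 27.2, 35.1])]
top [[407.2, 0.0, 279.7], [0.0, 407.2, 207.1], [0.0, 0.0, 1.0]] [[-0.031, -0.993, 0.114, 0.489], [-1.0, 0.03, -0.004, -0.049], [0.001, -0.114, -0.993, 0.98], [0.0, 0.0, 0.0, 1.0]]
tube_orange [(0.65, [420.2, 216.2, 20.7, 15.4])]
stand [(0.95, [96.1, 185.7, 119.4, 74.2]), (0.36, [415.6, 216.8, 26.4, 15.0])]
rack [(0.95, [337.2, 209.4, 102.1, 48.1])]
lever [(0.59, [163.3, 201.9, 51.8, 55.7])]
cup_floor [(0.78, [122.8, 197.2, 46.8, 16.7]), (0.41, [162.8, 196.9, 51.6, 59.8])]
handle_mid [(0.78, [163.0, 200.3, 48.6, 51.2])]
beaker [(0.77, [232.1, 133.4, 26.7, 35.5])]
marker [(0.57, [280.6, 254.3, 7.8, 53.9]), (0.31, [229.5, 134.3, 31.2, 33.8])]
tube_blue_a [(0.71, [384.1, 221.9, 22.8, 16.8]), (0.26, [119.2, 196.7, 50.4, 20.5])]
```

```bash
python3 - <<'E'
import cv2
a=cv2.imread("pics/top0.png");cv2.imwrite("pics/top0L.png",cv2.resize(a[180:270,90:240],(800,480),interpolation=cv2.INTER_CUBIC))
cv2.imwrite("pics/top0R.png",cv2.resize(a[180:280,330:450],(720,600),interpolation=cv2.INTER_CUBIC))
E
```

```text
(no output)
```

View pics/scene0.png

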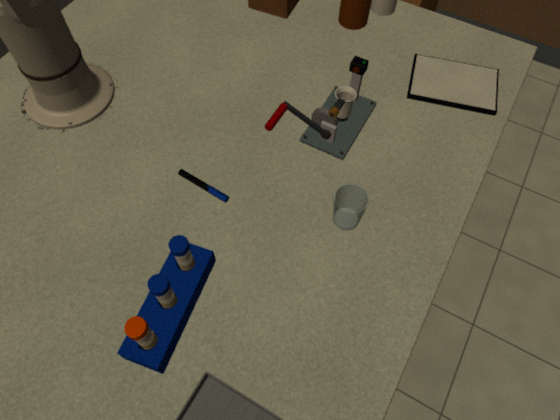

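View pics/top0.png

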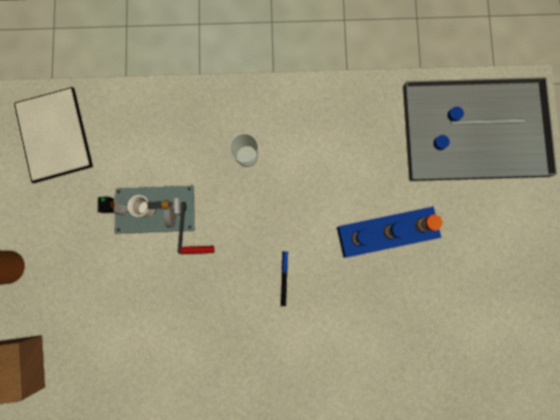

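```bash
sleep 1
```

```text
(no output)
```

View pics/top0L.png

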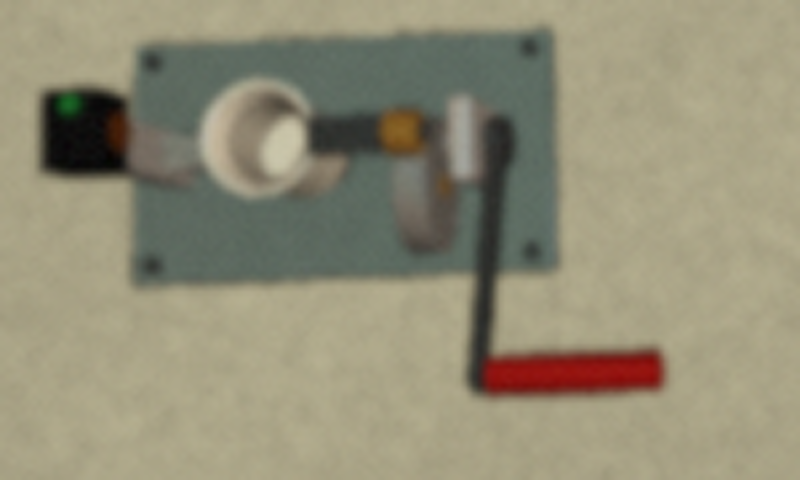

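View pics/top0R.png

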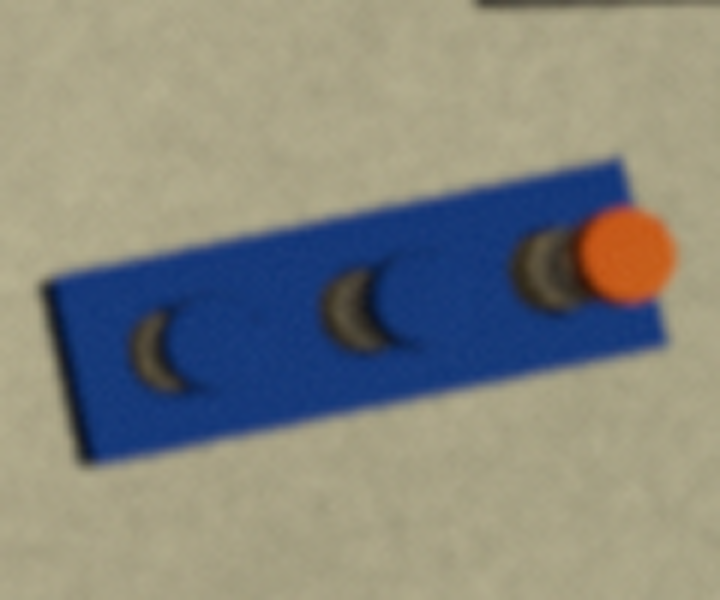

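The pictures show the orange cap at the right end of the rack (top px 434,222), with the stand at the left: cup rim at about (138,206) and handle at about (197,250). I'll fit the poses by reprojecting the known geometry.

```bash
cat > h.py <<'E'
import numpy as np,cv2,pickle
def ray(c,u,v,z):
    K=c["camera_matrix"];T=c["world_from_camera"]
    d=T[:3,:3]@np.linalg.solve(K,[u,v,1.]);o=T[:3,3]
    return o+d*(z-o[2])/d[2]
def proj(c,P):
    K=c["camera_matrix"];T=np.linalg.inv(c["world_from_camera"])
    p=K@(T[:3,:3]@np.asarray(P,float)+T[:3,3]);return p[:2]/p[2]
def cent(c,f):
    hsv=cv2.cvtColor(c["pixels"],cv2.COLOR_RGB2HSV);m=f(hsv).astype(np.uint8)
    n,l,st,ce=cv2.connectedComponentsWithStats(m);k=1+np.argmax(st[1:,4]);return ce[k],st[k],l==k
E
python3 - <<'E'
from h import *
d=pickle.load(open("d0.pkl","rb"));t=d["top"];s=d["scene"]
L=lambda u,v:(90+(u+.5)/5.3333-.5,180+(v+.5)/5.3333-.5); R=lambda u,v:(330+(u+.5)/6-.5,180+(v+.5)/6-.5)
print("plate",[ray(t,*L(*p),.01).round(4)[:2] for p in[(135,45),(551,30),(558,268),(135,285)]])
print("rim",ray(t,*L(258,138),.085)[:2],"black",[ray(t,*L(*p),.131)[:2].round(4) for p in[(42,92),(42,172)]])
print("handle",[ray(t,*L(*p),.08)[:2].round(4) for p in[(480,374),(662,370)]])
print("rack",[ray(t,*R(*p),.045)[:2].round(4) for p in[(50,283),(620,158),(667,345),(90,462)]])
print("cap",ray(t,*R(628,255),.125)[:2])
org=lambda h:(h[...,0]<18)&(h[...,0]>4)&(h[...,1]>200)&(h[...,2]>150)
red=lambda h:((h[...,0]<4)|(h[...,0]>172))&(h[...,1]>170)&(h[...,2]>60)
for n,c in d.items():
    ce,st,_=cent(c,org);print(n,"org",ce,st,ray(c,*ce,.125 if n=="top" else .12))
    ce,st,_=cent(c,red);print(n,"red",ce,st,ray(c,*ce,.08))
# scene rim
a=s["pixels"][:,:,::-1];cv2.imwrite("pics/s0a.png",cv2.resize(a[50:165,255:385],(780,690)[0:2] if 0 else (678,600),interpolation=cv2.INTER_CUBIC))
E
```

```text
plate [array([0.6585, 0.3427]), array([0.6597, 0.1548]), array([0.5518, 0.1523]), array([0.55  , 0.3411])]
rim [0.60474862 0.26087602] black [array([0.6197, 0.3303]), array([0.5879, 0.3297])]
handle [array([0.5045, 0.1703]), array([0.5039, 0.0952])]
rack [array([ 0.5466, -0.1853]), array([ 0.5881, -0.4073]), array([ 0.5156, -0.42  ]), array([ 0.478 , -0.1973])]
cap [ 0.54524803 -0.37693624]Traceback (most recent call last):
  File "<stdin>", line 12, in <module>
  File "h.py", line 11, in cent
    n,l,st,ce=cv2.connectedComponentsWithStats(m);k=1+np.argmax(st[1:,4]);return ce[k],st[k],l==k
                                                      ~~~~~~~~~^^^^^^^^^^
    return _wrapfunc(a, 'argmax', axis=axis, out=out, **kwds)
    return bound(*args, **kwds)
ValueError: attempt to get argmax of an empty sequence
```

```bash
sleep 1
python3 - <<'E'
from h import *
d=pickle.load(open("d0.pkl","rb"));t=d["top"];s=d["scene"]
print(t["pixels"][222,434],t["pixels"][249,197],s["pixels"][325,137])
a=s["pixels"][:,:,::-1];cv2.imwrite("pics/s0a.png",cv2.resize(a[50:165,255:385],(678,600),interpolation=cv2.INTER_CUBIC))
for n,c in d.items():
    p=c["pixels"].astype(int);r,g,b=p[...,0],p[...,1],p[...,2]
    f=lambda m:(lambda q:(q[3][1+np.argmax(q[2][1:,4])],q[2][1+np.argmax(q[2][1:,4])]))(cv2.connectedComponentsWithStats(m.astype(np.uint8)))
    ce,st=f((r>150)&(g<r*.55)&(b<r*.3)&(g>r*.2));print(n,"org",ce,st,ray(c,*ce,.125 if n=="top" else .12))
    ce,st=f((r>80)&(g<r*.25)&(b<r*.3));print(n,"red",ce,st,ray(c,*ce,.08))
O=np.array([.6055,.1997,0]);y=.011;M=np.array([[np.cos(y),-np.sin(y),0],[np.sin(y),np.cos(y),0],[0,0,1]])
for n,c in d.items():
    print(n,[(k,proj(c,O+M@np.array(p)).round(1).tolist()) for k,p in dict(rim=(0,.06,.085),h=(-.103,-.069,.08),c1=(.055,-.047,.01),c2=(-.055,-.047,.01),c3=(.055,.143,.01),c4=(-.055,.143,.01),head1=(-.017,.131,.131),head2=(.017,.131,.131)).items()], proj(c,(.5452,-.3767,.125)),proj(c,(.5452,-.3767,.107)))
E
```

```text
[199  91  28] [150  20  13] [144  52   2]Traceback (most recent call last):
  File "<stdin>", line 8, in <module>
  File "<stdin>", line 7, in <lambda>
  File "<stdin>", line 7, in <lambda>
    return _wrapfunc(a, 'argmax', axis=axis, out=out, **kwds)
    return bound(*args, **kwds)
ValueError: attempt to get argmax of an empty sequence
```

```bash
sleep 1
```

```text
(no output)
```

View pics/s0a.png

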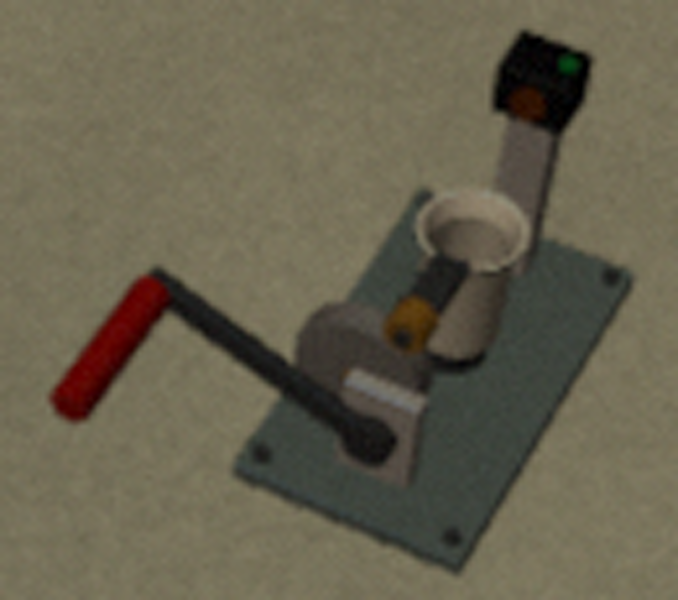

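The stand is clear in this crop: rim at crop (472,230), handle at (112,348).

```bash
python3 - <<'E'
from h import *
d=pickle.load(open("d0.pkl","rb"))
win={"scene":((115,310,45,40),(260,95,35,40)),"top":((415,208,35,30),(170,240,50,20))}
for n,c in d.items():
    p=c["pixels"].astype(int);r,g,b=p[...,0],p[...,1],p[...,2]
    for nm,m,w,z in(("org",(r>90)&(b<r*.3),win[n][0],.125 if n=="top" else .116),("red",(r>60)&(g<r*.35)&(b<r*.35),win[n][1],.08)):
        x,y,W,H=w;v,u=np.nonzero(m[y:y+H,x:x+W]);ce=(u.mean()+x,v.mean()+y);print(n,nm,len(u),np.round(ce,1),ray(c,*ce,z).round(4))
O=np.array([.6055,.1997,0]);y=.011;M=np.array([[np.cos(y),-np.sin(y),0],[np.sin(y),np.cos(y),0],[0,0,1]])
for n,c in d.items():
    print(n,[(k,proj(c,O+M@np.array(p)).round(1).tolist()) for k,p in dict(rim=(0,.06,.085),h=(-.103,-.069,.08),c1=(.055,-.047,.01),c2=(-.055,-.047,.01),c3=(.055,.143,.01)).items()], proj(c,(.5452,-.3767,.125)),proj(c,(.5452,-.3767,.107)))
s=d["scene"];S=lambda u,v:(255+(u+.5)/5.215-.5,50+(v+.5)/5.217-.5)
print(S(472,230),ray(s,*S(472,230),.085),S(460,572),S(235,468),S(632,278))
E
```

```text
scene org 355 [134.9 326.7] [ 0.5442 -0.3764  0.116 ]
scene red 190 [275.7 115.8] [0.5028 0.1348 0.08  ]
top org 181 [433.5 222.2] [ 0.545  -0.3754  0.125 ]
top red 181 [196.9 249.5] [0.5038 0.1323 0.08  ]
scene [('rim', [344.0, 94.6]), ('h', [274.6, 117.6]), ('c1', [341.7, 158.9]), ('c2', [297.9, 139.7]), ('c3', [375.5, 102.9])] [133.76377075 325.59955878] [136.84214692 328.73625787]
top [('rim', [138.5, 205.4]), ('h', [198.1, 249.7]), ('c1', [193.5, 184.7]), ('c2', [194.3, 230.2]), ('c3', [114.7, 187.9])] [434.13978209 222.10948805] [430.97780623 222.75766026]
(345.1040268456376, 93.68248035269312) [0.60572528 0.26326125 0.085     ] (342.80297219558963, 159.23739697143952) (299.6581975071908, 139.3025685259728) (375.78475551294343, 102.88317040444701)
```

```bash
cat >> h.py <<'E'
from scipy.spatial.transform import Rotation as Ro
def go(s,pos,yang):
    "row shift/turn for TCP at pos, tool down with jaw axis at world angle yang"
    R0=Ro.from_quat(s["eef_rot"]);x=np.array([-np.sin(yang),np.cos(yang),0]);y=np.array([np.cos(yang),np.sin(yang),0])
    R1=Ro.from_matrix(np.c_[x,y,np.cross(x,y)])
    sh=R0.inv().apply(np.array(pos)-s["tool_pos"])/.25;tn=(R0.inv()*R1).as_rotvec()/(np.pi/2)
    return np.r_[sh,tn].round(3).tolist()
E
python3 - <<'E'
from h import *
from station import state
s=state();print(go(s,(.545,-.376,.25),.176),go(s,(.43,-.46,.25),.176))
E
```

```text
[1.476, -0.401, 0.001, 0.0, 0.0, -0.873] [0.925, -0.257, 0.001, 0.0, 0.0, -0.873]
```

Request:
{"name": "play_rows", "arguments": {
  "series": [
    [[1,0.925,-0.257,0,0,0,-0.873],[1,0.925,-0.257,0,0,0,-0.873],[1,0.925,-0.257,0,0,0,-0.873],[1,0.925,-0.257,0,0,0,-0.873],[1,0.925,-0.257,0,0,0,-0.873],[1,0.925,-0.257,0,0,0,-0.873],[1,0.925,-0.257,0,0,0,-0.873],[1,0.925,-0.257,0,0,0,-0.873],[1,0.925,-0.257,0,0,0,-0.873],[1,0.925,-0.257,0,0,0,-0.873],[1,0.925,-0.257,0,0,0,-0.873],[1,0.925,-0.257,0,0,0,-0.873],[1,0.925,-0.257,0,0,0,-0.873]]
  ],
  "squeeze": 40
}}

```text
t: 2.08
tool_pos: [0.43, -0.4601, 0.2502]
eef_rot: [0.644, 0.765, 0.0, -0.0]
contact_force: [0.0, -0.4, -0.2]
finger_gap: 1.001
```

```bash
python3 - <<'E'
from h import *
from station import state
s=state();print(s["joint_pos"].round(2) if hasattr(s["joint_pos"],'round') else s["joint_pos"],go(s,(.545,-.376,.22),.176))
E
```

```text
[ 1.33  0.54 -0.77  1.6   0.4   1.17  0.64] [0.252, 0.511, 0.121, 0.0, -0.0, -0.002]
```

Request:
{"name": "play_rows", "arguments": {
  "series": [
    [[1,0.25,0.51,0.12,0,0,0],[1,0.25,0.51,0.12,0,0,0],[1,0.25,0.51,0.12,0,0,0],[1,0.25,0.51,0.12,0,0,0],[1,0.25,0.51,0.12,0,0,0],[1,0.25,0.51,0.12,0,0,0]]
  ]
}}

```text
t: 2.58
tool_pos: [0.5459, -0.3741, 0.22]
eef_rot: [0.642, 0.767, 0.0, -0.0]
contact_force: [0.0, -1.9, 0.5]
finger_gap: 1.0
```

```bash
python3 - <<'E'
from h import *
from station import state,camera
s=state();print(np.round(s["joint_pos"],2),s["tool_pos"],go(s,(.545,-.376,.114),.176))
c=camera("wrist");cv2.imwrite("pics/w1.png",c["pixels"][:,:,::-1])
c=camera("top");cv2.imwrite("pics/t1.png",c["pixels"][:,:,::-1])
E
```

```text
[ 1.07  0.63 -0.76  1.54  0.46  1.16  0.4 ] [ 0.54589475 -0.3740945   0.22001369] [-0.007, -0.005, 0.424, -0.0, -0.001, 0.001]
```

View pics/w1.png

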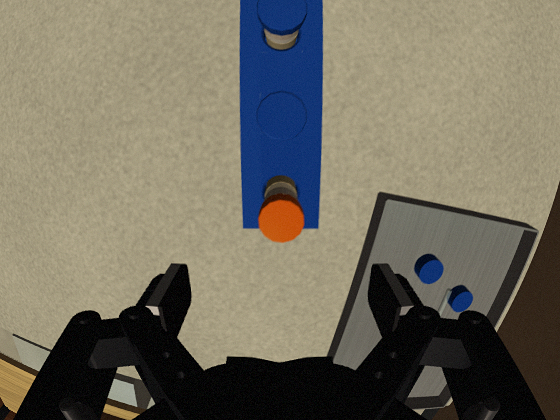

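The wrist view shows the orange cap at (281,220), centred between the jaws, with the rack aligned. I'll descend and grip.

Request:
{"name": "play_rows", "arguments": {
  "series": [
    [[1,0,0,0.2,0,0,0],[1,0,0,0.32,0,0,0],[1,0,0,0.424,0,0,0],[1,0,0,0.424,0,0,0],[1,0,0,0.424,0,0,0],[-1,0,0,0.424,0,0,0],[-1,0,0,0.424,0,0,0],[-1,0,0,0.424,0,0,0],[-1,0,0,0.424,0,0,0],[-1,0,0,0.424,0,0,0],[-1,0,0,0.424,0,0,0],[-1,0,0,0.424,0,0,0],[-1,0,0,0.424,0,0,0],[-1,0,0,0.424,0,0,0],[-1,0,0,0.424,0,0,0]]
  ],
  "squeeze": 40
}}

```text
t: 3.93
tool_pos: [0.5458, -0.3767, 0.1161]
eef_rot: [0.642, 0.767, 0.0, 0.001]
contact_force: [-0.9, 0.7, 6.7]
finger_gap: 0.382
```

```bash
python3 - <<'E'
from h import *
from station import state,camera
s=state();print(s["tool_pos"],s["finger_gap"],s["contact_force"])
c=camera("scene");cv2.imwrite("pics/s2.png",cv2.resize(c["pixels"][200:400,60:260,::-1],(600,600)))
c=camera("wrist");cv2.imwrite("pics/w2.png",c["pixels"][:,:,::-1])
E
```

```text
[ 0.54580116 -0.3766553   0.11614708] 0.3822537109577335 [-0.91073575  0.67787841  6.70339715]
```

View pics/w2.png

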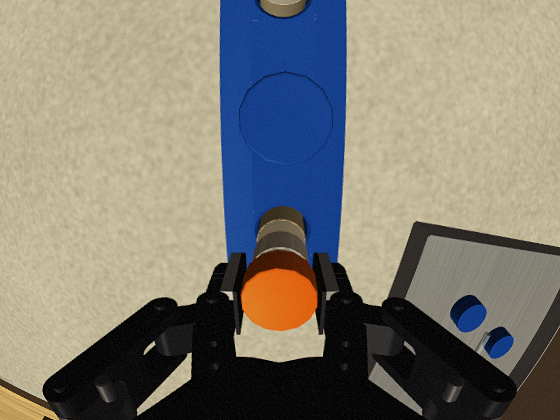

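Cap gripped (gap 0.38 ≈ 33 mm). Now lifting.

Request:
{"name": "play_rows", "arguments": {
  "series": [
    [[-1,0,0,-0.1,0,0,0],[-1,0,0,-0.22,0,0,0],[-1,0,0,-0.36,0,0,0],[-1,0,0,-0.5,0,0,0],[-1,0,0,-0.64,0,0,0],[-1,0,0,-0.72,0,0,0],[-1,0,0,-0.72,0,0,0],[-1,0,0,-0.72,0,0,0]]
  ]
}}

```text
t: 4.7
tool_pos: [0.5453, -0.3762, 0.2959]
eef_rot: [0.642, 0.767, -0.0, 0.001]
contact_force: [-0.3, 0.0, -0.5]
finger_gap: 0.386
```

```bash
python3 - <<'E'
from h import *
from station import state,camera
s=state();print(np.round(s["joint_pos"],2),s["tool_pos"],s["finger_gap"],s["contact_force"],go(s,(.59,-.15,.29),.09),go(s,(.605,.05,.29),.011))
c=camera("wrist");cv2.imwrite("pics/w3.png",c["pixels"][:,:,::-1])
E
```

```text
[ 1.09  0.57 -0.79  1.46  0.41  1.28  0.44] [ 0.54527736 -0.37617419  0.29589786] 0.38562714258120767 [-0.33828356  0.0007884  -0.50790082] [0.859, 0.335, 0.022, 0.001, 0.001, 0.055] [1.636, 0.534, 0.021, 0.001, 0.001, 0.105]
```

View pics/w3.png

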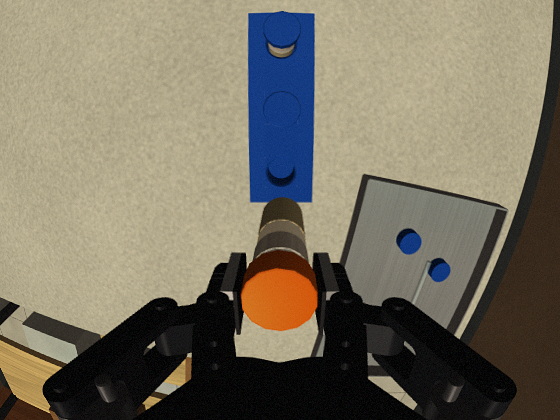

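The tube is out and straight in the jaws. Moving to the stand.

Request:
{"name": "play_rows", "arguments": {
  "series": [
    [[-1,0.3,0.117,0,0,0,0.02],[-1,0.6,0.234,0,0,0,0.04],[-1,0.859,0.335,0,0,0,0.055],[-1,0.859,0.335,0,0,0,0.055],[-1,0.859,0.335,0,0,0,0.055],[-1,0.859,0.335,0,0,0,0.055],[-1,0.859,0.335,0,0,0,0.055]]
  ]
}}

```text
t: 5.33
tool_pos: [0.5894, -0.1411, 0.293]
eef_rot: [0.671, 0.742, 0.001, -0.002]
contact_force: [-1.4, 1.0, 0.2]
finger_gap: 0.384
```

```bash
python3 - <<'E'
from h import *
from station import state
s=state();print(np.round(s["joint_pos"],2),s["tool_pos"],go(s,(.605,.08,.29),.011))
E
```

```text
[ 0.81  0.48 -0.84  1.61  0.36  1.23 -0.  ] [ 0.58942136 -0.14112531  0.29304837] [0.874, 0.151, 0.016, -0.001, -0.003, 0.057]
```

Request:
{"name": "play_rows", "arguments": {
  "series": [
    [[-1,0.3,0.05,0,0,0,0.02],[-1,0.6,0.1,0,0,0,0.04],[-1,0.874,0.15,0,0,0,0.057],[-1,0.874,0.15,0,0,0,0.057],[-1,0.874,0.15,0,0,0,0.057],[-1,0.874,0.15,0,0,0,0.057],[-1,0.874,0.15,0,0,0,0.057],[-1,0.874,0.15,0,0,0,0.057],[-1,0.874,0.15,0,0,0,0.057]]
  ]
}}

```text
t: 6.08
tool_pos: [0.6069, 0.0686, 0.2928]
eef_rot: [0.708, 0.707, -0.001, -0.0]
contact_force: [0.4, -0.9, -1.5]
finger_gap: 0.384
```

```bash
python3 - <<'E'
from h import *
from station import state
s=state();print(np.round(s["joint_pos"],2),s["tool_pos"],go(s,(.605,.261,.27),.011))
E
```

```text
[ 0.45  0.49 -0.84  1.59  0.38  1.24 -0.46] [0.60691183 0.06862757 0.29280645] [0.77, -0.009, 0.09, -0.001, 0.001, -0.008]
```

Request:
{"name": "play_rows", "arguments": {
  "series": [
    [[-1,0.3,-0.004,0.03,0,0,-0.004],[-1,0.55,-0.008,0.06,0,0,-0.008],[-1,0.77,-0.009,0.09,0,0,-0.008],[-1,0.77,-0.009,0.09,0,0,-0.008],[-1,0.77,-0.009,0.09,0,0,-0.008],[-1,0.77,-0.009,0.09,0,0,-0.008],[-1,0.77,-0.009,0.09,0,0,-0.008],[-1,0.77,-0.009,0.09,0,0,-0.008],[-1,0.77,-0.009,0.09,0,0,-0.008],[-1,0.77,-0.009,0.09,0,0,-0.008]]
  ]
}}

```text
t: 6.92
tool_pos: [0.606, 0.2605, 0.2717]
eef_rot: [0.704, 0.71, -0.0, 0.001]
contact_force: [0.6, 0.9, -0.2]
finger_gap: 0.382
```

```bash
python3 - <<'E'
from h import *
from station import state,camera
s=state();print(np.round(s["joint_pos"],2),s["tool_pos"],s["eef_rot"],go(s,(.605,.261,.139),.011))
c=camera("scene");cv2.imwrite("pics/s4.png",cv2.resize(c["pixels"][10:170,240:400,::-1],(600,600),interpolation=cv2.INTER_CUBIC))
p=proj(c,(.605,.261,.085));print((p-[240,10])*3.75)
c=camera("wrist");cv2.imwrite("pics/w4.png",c["pixels"][:,:,::-1])
E
```

```text
[ 0.1   0.6  -0.83  1.49  0.45  1.25 -0.77] [0.60603997 0.26050365 0.27167939] [ 7.03976435e-01  7.10222997e-01 -3.65716452e-04  5.82972781e-04] [0.003, -0.004, 0.531, 0.0, 0.001, -0.001]
[391.36170772 315.81177838]
```

View pics/s4.png

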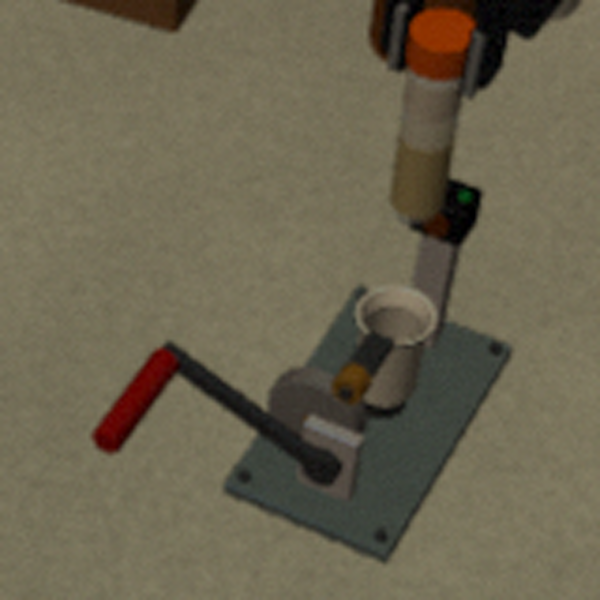

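View pics/w4.png

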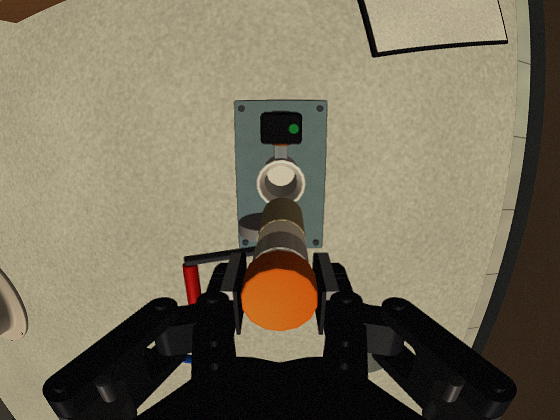

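Tube hangs vertically above the cup; rim centre is at (281,182) in the wrist picture. Checking numerically via the wrist camera (hand-eye).

```bash
cat >> h.py <<'E'
def wray(c,u,v,z):
    K=c["camera_matrix"];T=c["world_from_camera"];a=np.array([(u-K[0,2])/K[0,0],(v-K[1,2])/K[1,1]]);r=np.hypot(*a)
    d=T[:3,:3]@np.r_[a/r*np.sin(r),np.cos(r)];o=T[:3,3];return o+d*(z-o[2])/d[2]
E
python3 - <<'E'
from h import *
from station import state,camera
s=state();c=camera("wrist");pickle.dump(c,open("w4.pkl","wb"));print(s["tool_pos"])
g=cv2.cvtColor(c["pixels"],cv2.COLOR_RGB2GRAY)
cv2.imwrite("pics/w4z.png",cv2.resize(c["pixels"][90:260,220:340,::-1],(424,600),interpolation=cv2.INTER_CUBIC))
for u,v in[(281,182),(235,100),(326,100),(328,247),(239,247)]:print(u,v,wray(c,u,v,.085 if v==182 else .01)[:2].round(4))
print("captop",wray(c,279.5,293,.281).round(4))
for n in["scene","top"]:
    p=camera(n)["pixels"]; cv2.imwrite(f"pics/{n}5.png",p[:,:,::-1])
E
```

```text
[0.60562718 0.26152163 0.2719119 ]
281 182 [0.6061 0.263 ]
235 100 [0.5519 0.3435]
326 100 [0.6584 0.3446]
328 247 [0.6697 0.1572]
239 247 [0.5526 0.1562]
captop [0.6044 0.2646 0.281 ]
```

```bash
sleep 1
```

```text
(no output)
```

View pics/w4z.png

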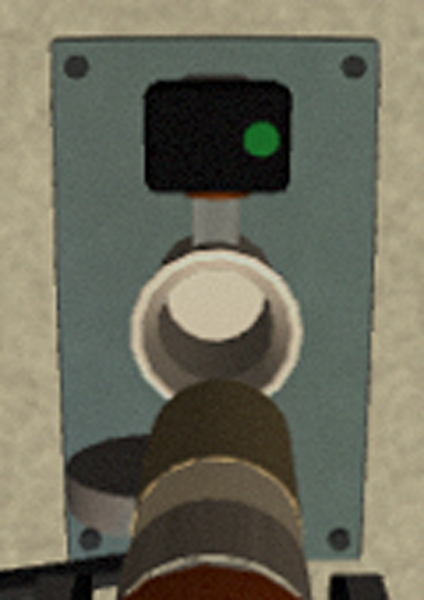

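All estimates agree to within about 2 mm. Descending to just above the floor, then checking.

Request:
{"name": "play_rows", "arguments": {
  "series": [
    [[-1,0,0,0.1,0,0,0],[-1,0,0,0.2,0,0,0],[-1,0,0,0.27,0,0,0],[-1,0,0,0.32,0,0,0],[-1,0,0,0.37,0,0,0],[-1,0,0,0.41,0,0,0],[-1,0,0,0.45,0,0,0],[-1,0,0,0.48,0,0,0],[-1,0,0,0.5,0,0,0],[-1,0,0,0.51,0,0,0],[-1,0,0,0.51,0,0,0],[-1,0,0,0.51,0,0,0]]
  ]
}}

```text
t: 8.17
tool_pos: [0.6051, 0.2637, 0.1447]
eef_rot: [0.702, 0.712, 0.0, 0.0]
contact_force: [-0.9, -0.0, -1.2]
finger_gap: 0.381
```

```bash
python3 - <<'E'
from h import *
from station import state,camera
s=state();print(s["tool_pos"],s["contact_force"],s["moment"],go(s,(.605,.2615,.139),.011))
c=camera("wrist");cv2.imwrite("pics/w6.png",c["pixels"][:,:,::-1])
E
```

```text
[0.6050731  0.26373322 0.14471584] [-0.861093   -0.01162322 -1.20663622] [-0.04531822  0.05754896  0.03708069] [-0.009, -0.0, 0.023, 0.0, -0.0, 0.001]
```

View pics/w6.png

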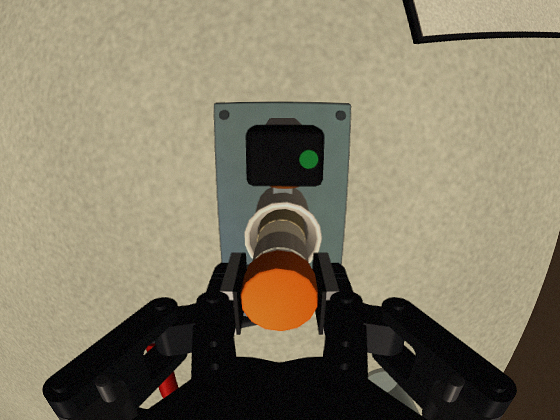

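The tube is inside the bore with no contact force. Lowering the last millimetres and releasing.

Request:
{"name": "play_rows", "arguments": {
  "series": [
    [[-1,0,0,0.01,0,0,0],[-1,0,0,0.02,0,0,0],[-1,0,0,0.026,0,0,0],[-1,0,0,0.026,0,0,0],[0.2,0,0,0.026,0,0,0],[0.6,0,0,0.026,0,0,0],[0.8,0,0,0.026,0,0,0],[0.8,0,0,0.026,0,0,0],[0.8,0,0,0.026,0,0,0],[0.8,0,0,0.026,0,0,0],[0.8,0,0,0.026,0,0,0],[0.8,0,0,0.026,0,0,0]]
  ]
}}

```text
t: 9.22
tool_pos: [0.6049, 0.2635, 0.1378]
eef_rot: [0.703, 0.712, 0.0, 0.0]
contact_force: [-0.4, 0.6, -0.2]
finger_gap: 0.906
```

```bash
python3 - <<'E'
from h import *
from station import state,camera
s=state();print(s["tool_pos"],s["contact_force"],s["finger_gap"])
c=camera("wrist");cv2.imwrite("pics/w7.png",c["pixels"][:,:,::-1])
E
```

```text
[0.60486304 0.26349173 0.13779818] [-0.35345504  0.55539602 -0.16778827] 0.9057838632012118
```

View pics/w7.png

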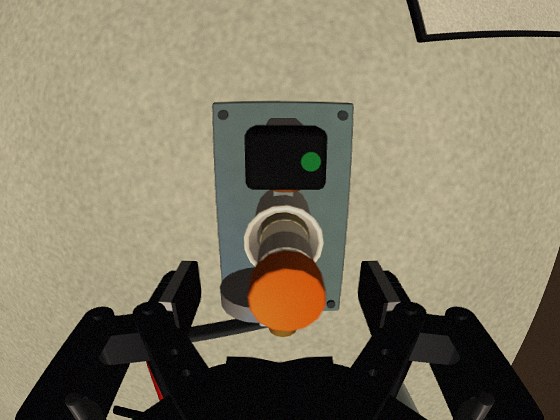

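Released; the cap shifted slightly (279→287 px), settling in the bore. Retreating upward and checking.

Request:
{"name": "play_rows", "arguments": {
  "series": [
    [[1,0,0,-0.1,0,0,0],[1,0,0,-0.25,0,0,0],[1,0,0,-0.4,0,0,0],[1,0,0,-0.5,0,0,0],[1,0,0,-0.5,0,0,0],[1,0,0,-0.5,0,0,0],[1,0,0,-0.5,0,0,0]]
  ]
}}

```text
t: 9.85
tool_pos: [0.6045, 0.263, 0.2621]
eef_rot: [0.703, 0.712, -0.001, 0.0]
contact_force: [-0.0, -0.5, -0.7]
finger_gap: 0.996
```

```bash
python3 - <<'E'
from h import *
from station import state,camera
s=state();print(s["tool_pos"],go(s,(.5035,.1315,.2),.011),go(s,(.5035,.1265,.2),.011))
c=camera("scene");cv2.imwrite("pics/s8.png",cv2.resize(c["pixels"][10:170,240:400,::-1],(600,600),interpolation=cv2.INTER_CUBIC))
for P in[(.605,.2615,.147),(.605,.2615,.129),(.605,.2615,.085)]:print((proj(c,P)-[240,10])*3.75)
c=camera("wrist");cv2.imwrite("pics/w8.png",c["pixels"][:,:,::-1]);pickle.dump(c,open("w8.pkl","wb"))
E
```

```text
[0.60454699 0.26301441 0.26213942] [-0.521, -0.411, 0.249, -0.0, 0.001, 0.001] [-0.541, -0.411, 0.249, -0.0, 0.001, 0.001]
[406.15551823 235.7592471 ]
[401.8028751  259.74984718]
[391.73017154 315.26788425]
```

View pics/s8.png

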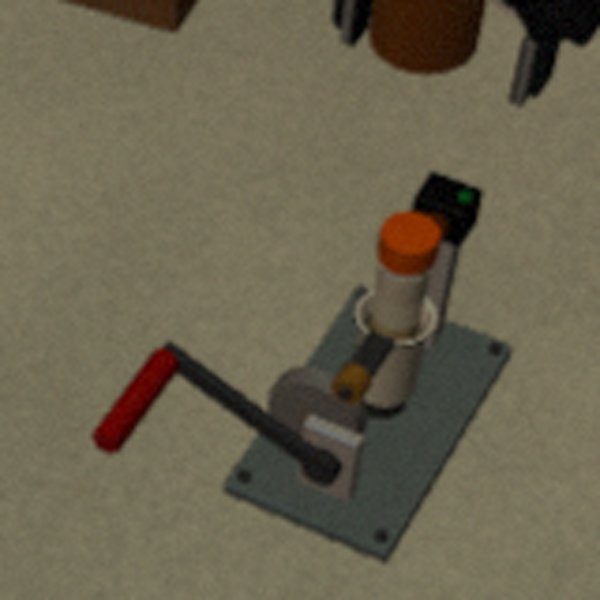

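View pics/w8.png

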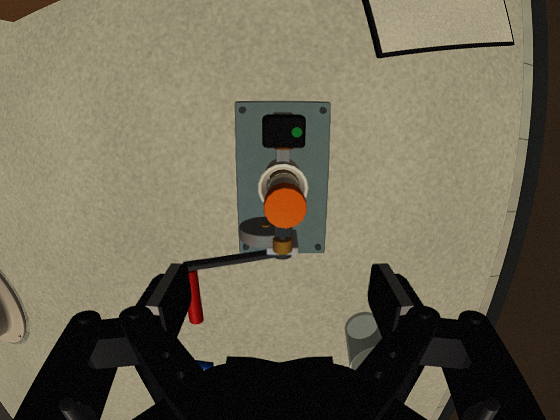

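Tube stands down in the cup (cap top at crop (411,229), predicted (406,236) – within about 2 px). The red handle lies at (195,297) in the wrist view. Moving over it.

Request:
{"name": "play_rows", "arguments": {
  "series": [
    [[1,-0.15,-0.12,0,0,0,0],[1,-0.3,-0.23,0,0,0,0],[1,-0.42,-0.33,0,0,0,0],[1,-0.535,-0.411,0.05,0,0,0],[1,-0.535,-0.411,0.15,0,0,0],[1,-0.535,-0.411,0.25,0,0,0],[1,-0.535,-0.411,0.25,0,0,0],[1,-0.535,-0.411,0.25,0,0,0],[1,-0.535,-0.411,0.25,0,0,0]]
  ]
}}

```text
t: 10.7
tool_pos: [0.5041, 0.1295, 0.2008]
eef_rot: [0.702, 0.712, 0.0, -0.0]
contact_force: [0.6, -0.5, 1.2]
finger_gap: 1.001
```

```bash
python3 - <<'E'
from h import *
from station import state,camera
s=state();print(np.round(s["joint_pos"],2),s["tool_pos"],go(s,(.5035,.129,.083),.011))
c=camera("wrist");cv2.imwrite("pics/w9.png",c["pixels"][:,:,::-1])
c2=camera("top")
p=c["pixels"].astype(int);m=(p[...,0]>60)&(p[...,1]<.3*p[...,0])&(p[...,2]<.3*p[...,0]);v,u=np.nonzero(m);print(len(u),u.min(),u.max(),v.min(),v.max())
print(wray(c,u.mean(),v.mean(),.083),[wray(c,u[v==k].mean(),k,.085).round(4) for k in(v.min(),v.max())])
E
```

```text
[ 0.4   0.43 -0.87  1.91  0.39  0.98 -0.63] [0.50412781 0.12954813 0.20083526] [-0.003, -0.002, 0.471, -0.0, -0.001, 0.002]
1862 271 453 5 247
[0.50587704 0.13373465 0.083     ] [array([0.6305, 0.2984, 0.085 ]), array([0.5047, 0.0948, 0.085 ])]
```

View pics/w9.png

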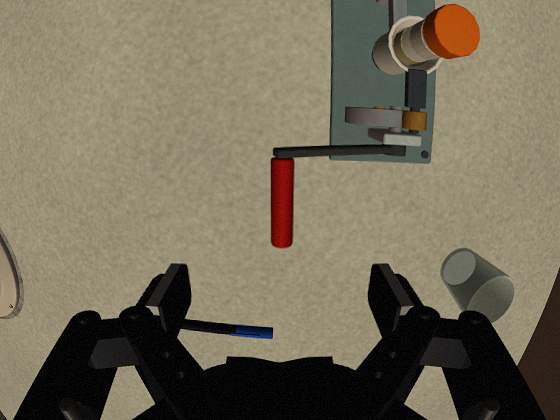

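The handle is centred between the jaws (column 282, rows 158–247). Descending and pinching it.

Request:
{"name": "play_rows", "arguments": {
  "series": [
    [[1,0,0,0.15,0,0,0],[1,0,0,0.28,0,0,0],[1,0,0,0.4,0,0,0],[1,0,0,0.475,0,0,0],[1,0,0,0.475,0,0,0],[1,0,0,0.475,0,0,0],[0,0,0,0.475,0,0,0],[-0.3,0,0,0.475,0,0,0],[-1,0,0,0.475,0,0,0],[-1,0,0,0.475,0,0,0],[-1,0,0,0.475,0,0,0],[-1,0,0,0.475,0,0,0],[-1,0,0,0.475,0,0,0],[-1,0,0,0.475,0,0,0],[-1,0,0,0.475,0,0,0]]
  ],
  "squeeze": 50
}}

```text
t: 12.05
tool_pos: [0.5058, 0.1284, 0.0824]
eef_rot: [0.703, 0.711, 0.001, 0.001]
contact_force: [5.8, -1.6, 5.0]
finger_gap: 0.191
```

```bash
python3 - <<'E'
from h import *
from station import state,camera
s=state();print(s["tool_pos"],s["contact_force"],s["finger_gap"])
c=camera("wrist");cv2.imwrite("pics/w10.png",c["pixels"][:,:,::-1])
for th in np.r_[np.arange(.1,1.21,.1)]:
    print(round(th,2),"ty",round(.11*(np.sin(1.2)-np.sin(1.2-th))/.25,3),"tz",round(-.11*(np.cos(1.2-th)-np.cos(1.2))/.25,3))
E
```

```text
[0.50575563 0.12840097 0.0824464 ] [ 5.80033352 -1.58763439  5.03261107] 0.1912809885850752
0.1 ty 0.018 tz -0.04
0.2 ty 0.04 tz -0.078
0.3 ty 0.065 tz -0.114
0.4 ty 0.094 tz -0.147
0.5 ty 0.127 tz -0.177
0.6 ty 0.162 tz -0.204
0.7 ty 0.199 tz -0.227
0.8 ty 0.239 tz -0.246
0.9 ty 0.28 tz -0.261
1.0 ty 0.323 tz -0.272
1.1 ty 0.366 tz -0.278
1.2 ty 0.41 tz -0.281
```

View pics/w10.png

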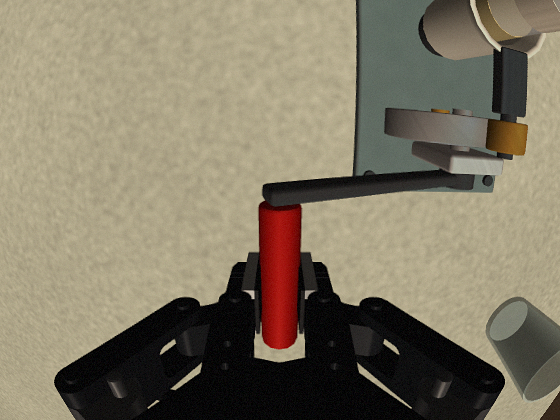

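Pinched (gap ≈16 mm). Swinging up along the arc, first half.

Request:
{"name": "play_rows", "arguments": {
  "series": [
    [[-1,0.0,0.018,-0.04,0,0,0],[-1,0.0,0.04,-0.078,0,0,0],[-1,0.0,0.065,-0.114,0,0,0],[-1,0.0,0.094,-0.147,0,0,0],[-1,0.0,0.127,-0.177,0,0,0],[-1,0.0,0.162,-0.204,0,0,0],[-1,0.0,0.162,-0.204,0,0,0],[-1,0.0,0.162,-0.204,0,0,0]]
  ]
}}

```text
t: 12.77
tool_pos: [0.5432, 0.1287, 0.1318]
eef_rot: [0.703, 0.712, -0.001, -0.001]
contact_force: [-0.0, 0.1, -5.3]
finger_gap: 0.185
```

```bash
python3 - <<'E'
from h import *
from station import state,camera
s=state();print(s["tool_pos"],s["contact_force"],s["finger_gap"],np.round(s["joint_pos"],2))
c=camera("scene");cv2.imwrite("pics/s11.png",cv2.resize(c["pixels"][10:170,240:400,::-1],(600,600),interpolation=cv2.INTER_CUBIC))
for th in np.arange(.7,1.21,.1):
    print(round(th,2),"ty",round(.11*(np.sin(.6)-np.sin(1.2-th))/.25,3),"tz",round(-.11*(np.cos(1.2-th)-np.cos(.6))/.25,3))
E
```

```text
[0.54319241 0.12872815 0.13184421] [-0.02880449  0.14400481 -5.30878211] 0.18481246077436037 [ 0.32  0.58 -0.78  1.87  0.51  0.9  -0.7 ]
0.7 ty 0.037 tz -0.023
0.8 ty 0.077 tz -0.042
0.9 ty 0.118 tz -0.057
1.0 ty 0.161 tz -0.068
1.1 ty 0.205 tz -0.075
1.2 ty 0.248 tz -0.077
```

View pics/s11.png

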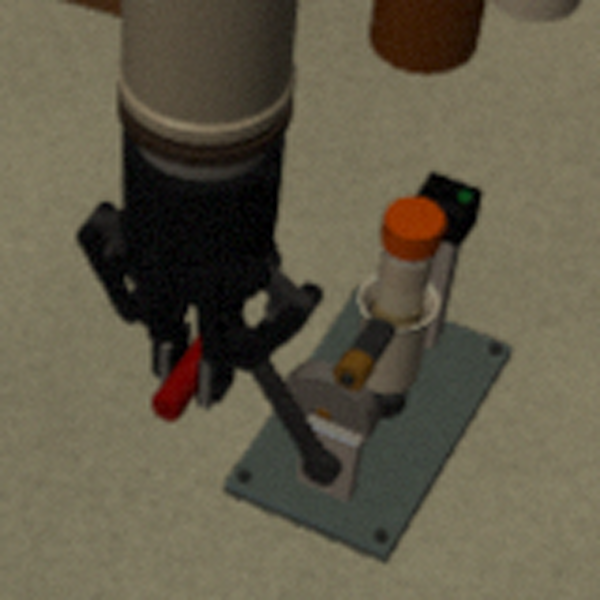

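The lever has swung about halfway and the cup has risen. Continuing to the top.

Request:
{"name": "play_rows", "arguments": {
  "series": [
    [[-1,0.0,0.037,-0.023,0,0,0],[-1,0.0,0.077,-0.042,0,0,0],[-1,0.0,0.118,-0.057,0,0,0],[-1,0.0,0.161,-0.068,0,0,0],[-1,0.0,0.205,-0.075,0,0,0],[-1,0.0,0.248,-0.077,0,0,0],[-1,0.0,0.25,-0.077,0,0,0],[-1,0.0,0.25,-0.077,0,0,0],[-1,0.0,0.25,-0.077,0,0,0],[-1,0.0,0.25,-0.077,0,0,0],[-1,0.0,0.25,-0.077,0,0,0],[-1,0.0,0.25,-0.077,0,0,0]]
  ]
}}

```text
t: 13.82
tool_pos: [0.6064, 0.1293, 0.1532]
eef_rot: [0.703, 0.712, -0.001, 0.001]
contact_force: [-4.0, -3.8, 9.3]
finger_gap: 0.188
```

```bash
python3 - <<'E'
from h import *
from station import state,camera
s=state();print(s["tool_pos"],s["contact_force"],s["finger_gap"],np.round(s["qd"],3))
c=camera("scene");cv2.imwrite("pics/s12.png",cv2.resize(c["pixels"][10:170,240:400,::-1],(600,600),interpolation=cv2.INTER_CUBIC))
for P in[(.605,.2615,.164)]:print((proj(c,P)-[240,10])*3.75)
c=camera("wrist");cv2.imwrite("pics/w12.png",c["pixels"][:,:,::-1])
E
```

```text
[0.60644797 0.12927893 0.15315239] [-3.96737452 -3.79956587  9.2713279 ] 0.1878060116327217 [-0.001  0.001 -0.     0.     0.001 -0.001 -0.   ]
[410.39904723 212.37005484]
```

View pics/s12.png

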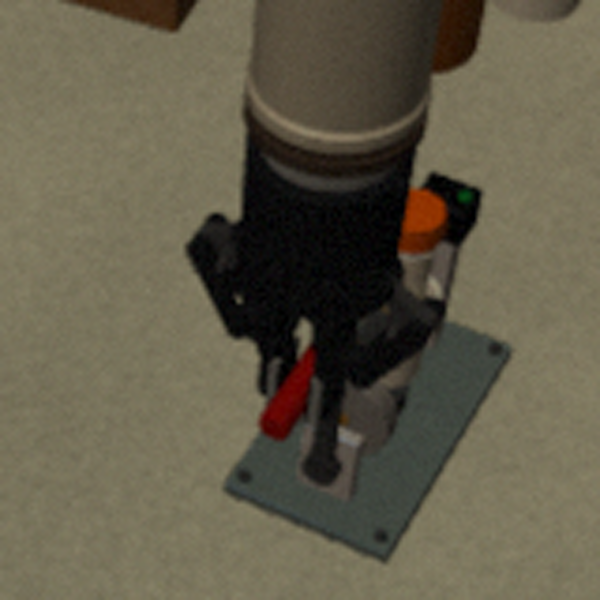

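View pics/w12.png

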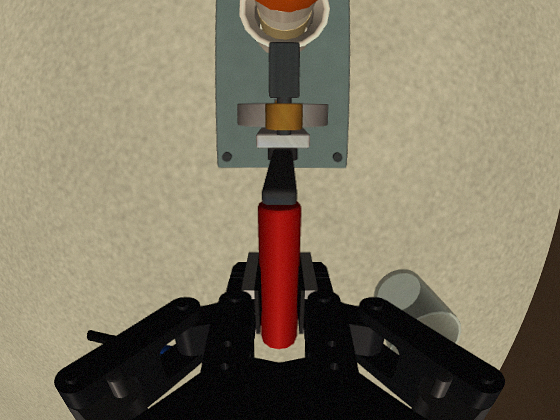

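The lever is upright: the handle, bar, roller and cup line up in the wrist view, and TCP x 0.606 matches pivot x ≈0.606. The cap has risen with the cup. Holding for a moment before handing in.

Request:
{"name": "play_rows", "arguments": {
  "series": [
    [[-1,0,0,0,0,0,0],[-1,0,0,0,0,0,0],[-1,0,0,0,0,0,0],[-1,0,0,0,0,0,0],[-1,0,0,0,0,0,0],[-1,0,0,0,0,0,0],[-1,0,0,0,0,0,0],[-1,0,0,0,0,0,0],[-1,0,0,0,0,0,0],[-1,0,0,0,0,0,0]]
  ]
}}

```text
t: 14.75
tool_pos: [0.6064, 0.1293, 0.1532]
eef_rot: [0.702, 0.712, -0.001, 0.001]
contact_force: [-4.1, -2.6, 8.8]
finger_gap: 0.189
```

```bash
python3 - <<'E'
from h import *
from station import state,camera
s=state();print(s["t"],s["tool_pos"],s["contact_force"],s["finger_gap"],np.abs(s["qd"]).max())
c=camera("top");cv2.imwrite("pics/t13.png",c["pixels"][:,:,::-1])
E
```

```text
14.75 [0.60641562 0.12932064 0.1531513 ] [-4.0813653  -2.6223103   8.75495133] 0.1894497815676298 0.0022790141610941382
```

View pics/t13.png

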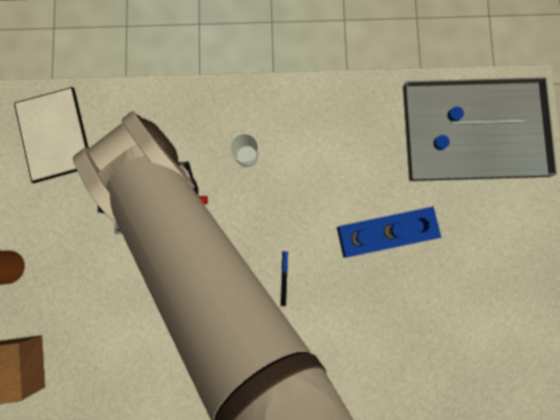

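The top view shows the beaker (245,150), the marker (285,278) and both blue tubes where they started. The arm is still, with steady force on the handle. Handing in.

```bash
python3 -c "
from station import close_job
print(close_job())"
```

```text
the job is handed in; nothing more can be done
None
```

I moved the orange-capped tube from the rack into the white cup and let go of it. I then swung the lever up by its red handle and handed the job in at about 14.8 s, still holding it. No verdict was reported.

**Last checks**
- **Lever:** it stands upright. The gripper sat at x = 0.606, against about 0.606 measured for the pivot, which puts the lever near 1.2 rad. The jaws were closed on the handle (gap 0.19), the wrist force was steady (about -4 N along x, 9 N along z), and the arm was still.
- **Tube:** the cap rose with the cup and the fingers were well clear of it. After release the cap sat about 2 px from where I predicted, so the tube leans slightly in the loose bore. I did not measure the tilt exactly.
- **Bystanders:** both blue-capped tubes, the beaker and the marker look unmoved in the top view.

**Disagreements:** the cameras differed by 2–3 mm on where the cup and handle are, so I used averages. While gripping the handle at rest, the arm was pulled about 2 mm along x.

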